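# Set out the goldsmith's bench for wax carving

## Task

Get the goldsmith's bench ready for wax carving. Stand the spirit lamp (the small squat glass bottle with a metal cap) midway between the two open tool jars, in line with them, without tipping it over on the way. Lay the wooden ring clamp flat on the bench to the left of the bench pin (left as seen from the robot's base looking out), parallel to the pin, its middle level with the pin's middle, with a gap of about 4 cm between the two.

Things in the scene. Friction and masses are not known exactly. Their poses are not given: they have to be found in the camera images.
- lamp: loose, 100 to 210 g: squat round glass bottle 52 mm across, straight sides up to 36 mm, sloping in to a steel cap 30 mm across from 48 to 68 mm height, domed top at 80 mm; grip it by body or cap. Origin: centre of its underside, z up its axis. Starts upright on the right of the bench. The taller, thinner dropper bottle with a black cap and the lidded jars are not it.
- ring_clamp: loose, 55 to 115 g: plain wooden bar 130 mm long (x), 28 mm wide (y), 26 mm high (z), a flush steel band round its middle, cork pads at both ends, ends alike. Origin: centre of its underside. Starts lying flat on the left of the bench, pointing roughly away from the robot. The smaller pale wooden stick (100 x 18 x 12 mm) is not it.
- bench_pin: fixed wooden board 150 mm long (x) by 70 mm wide (y), a V notch in the end facing the robot, top 38 mm above the bench; far end in a dark steel foot with a bar and two screw heads (54 mm high). Origin: on the bench top below the board's middle; x along the board away from the robot, y to its left, z up. With a 40 mm gap the ring clamp's centre line is at y = +89 mm.
- jars: pair of open glass jars, fixed, each 72 mm across and 100 mm high, with files and gravers standing in them up to 175 mm high (within the jar's outline from above). Origin: on the bench top exactly midway between the two; the jars' centres are at y = +120 and y = -120 mm; z up.
Not all that is in view belongs to the job. What is shaped like the lamp but pink is not meant.

How it is judged:
At the end, for the whole second after the job is handed in: Lamp upright (6 deg) on the bench within 20 mm, along and across the jars' line, of midway between them; ring clamp flat on the bench left of the pin, gap 40 +-20 mm, middles level within 25 mm, parallel within 12 deg; both at rest (x of lamp in the frame of jars between -0.02 and 0.02 m and y of lamp in the frame of jars between -0.02 and 0.02 m and height (world z) of lamp below 0.01 m and angle between lamp's own z axis and vertical below 0.1 rad and linear speed of each of lamp, ring_clamp below 0.02 m/s and y of ring_clamp in the frame of bench_pin between 0.069 and 0.109 m and x of ring_clamp in the frame of bench_pin between -0.025 and 0.025 m and angle between the x axis of ring_clamp and the x axis of bench_pin, either way round below 0.21 rad and angle between ring_clamp's own x axis and vertical between 1.45 and 1.69 rad and height (world z) of ring_clamp below 0.03 m); the robot touches nothing.
It fails at once if the spirit lamp is tipped over (more than 35 degrees from upright) (angle between lamp's own z axis and vertical above 0.61 rad).
It also fails if it takes over 58 s, if anything falls off the work surface, if the arm or the gripper's body presses on something with over 40 N, if the wrist force passes 120 N, or if a joint passes its speed limit or range.

## Robot

A 6-joint arm with a two-finger parallel gripper is mounted at the origin on the work surface. World frame = base frame: x ahead of the robot, y to its left, z up, the work surface at z = 0. Lengths are in m, angles in rad, forces in N, time in s.
With the tool pointing down it reaches from about 0.25 to 0.725 m from the base axis. Payload 9.7 kg.
Tool frame: the origin (TCP) lies midway between the tips of the shut fingers; the grasp point (between the pads) lies ctrl.grasp_offset behind it (ctrl.grasp_offset is the distance from the TCP to the grasp point, in m); z points along the fingers, y is the line along which they close (so a half turn about z gives the same grasp; the last joint's range is limited). The gripper opens to 85 mm and grips with 20 to 120 N. Pads are 22 mm wide; open, the fingers measure 114 mm over their backs; the gripper's body (76 mm by 85 mm) begins 54 mm behind the grasp point. The pads swing forward as they close: fully open they stand 13 mm farther back than shut.
Start: joints at [1.246, 0.087, 0.176, 1.66, 0, 1.571], TCP at [0.176, 0.521, 0.231] pointing down, gripper open.
Joint ranges: [-3.13, 3.13], [-0.85, 1.81], [-1.15, 1.24], [-2.2, 2.28], [-1.44, 1.52], [-3.14, 3.14]. Speed limits (rad/s): [2.22, 2.22, 2.57, 3.14, 3.14, 3.14].

## Interface

Orientations are given as a rotation vector (axis times angle).
In Python, from station import status, optics, ctrl gives the robot as it stands.
- The arm moves only by the shell command python3 -m pendant 'ROWS' [FORCE]. ROWS is JSON, a list of rows, each a list of 7 numbers: the shift along the tool's x, y, z in m, then the turn, a rotation vector about the tool's x, y, z in degrees, then the finger opening in m, from 0 to 0.0854. In form: [[dx, dy, dz, ax, ay, az, claw], ...]. A call has 1 to 20 rows; each row is the pose to reach, as a shift and turn from the pose commanded when the call began, along the tool's axes at that moment; what a row does not reach only later rows make up. A row lasts 1/12 s, in which the tool goes at most 41.7 mm and 7.16 degrees, less where a joint would pass 70% of its speed; a pose out of reach is approached as far as the arm can. A call with a gripper value outside its range is refused whole. The fingers move at their own pace and stop on an object; FORCE is the grip in N (left out, the last holds). Time passes only in rows, so rows that repeat a pose let the fingers close. It gives the time, the measured TCP pose, the force, the opening and the grip force at its end, in the units of the state.
- status.sense(): the state, without advancing time (a new reading comes with each control period).
- optics.snapshot(name): name is "scene" or "top" or "wrist"; returns (picture, depth): 480x640x3 uint8, blue, green, red; 480x640 float32, m along the optical axis (not along the pixel's ray), 0 where there is no reading.
- optics.calibration(name): a dict with "fx", "fy", "cx", "cy" (pixels), "origin" and "rotation" of the camera in the world. Camera axes: x right, y down, z forward; pixel columns grow to the right and rows downward; lengths in m; the calibration is good to about 2 mm. A picture is of the moment at which its call begins: read the wrist's pose just before it. calibration takes no time and is no camera call; for the wrist camera it gives the pose at the moment of the call.
- ctrl.sign_off(): hands the job in; it is judged then, once.
The state is a dict: "time": time; "q": joint angles; "qd": joint speeds; "tau": joint torques, N m; "tool_pos": TCP position; "tcp_rot": TCP orientation; "force": force on the tool from outside, world axes, zero at the start; "torque": the same for the moment, N m; "opening": opening from 0.0 (shut) to 1.0 (fully open); "gripper_force": force on a finger pad.
Only numpy, scipy, OpenCV 4.12 (cv2) and the standard library are available. Lean on these libraries where they do the work, as an engineer would, in place of code of your own. Each camera call takes 0.05 s, during which the arm holds its last target. There are 200 camera calls.

## Working session

There is one attempt and no reset: what is moved stays moved. The work goes in short steps, Python scripts to look and compute and a shell command to move; the robot and the scene stay as the last step left them, time stands still between calls to the robot, and variables do not carry over. Pictures are saved under pics/ and viewed, at most 10 in all, crops included, and the job is handed in when it is done.

```bash
ls; mkdir -p pics
cat > h.py <<'E'
import numpy as np, cv2
from station import status, optics, ctrl
E
python3 - <<'E'
from h import *
for n in("top","scene"):
    p,d=optics.snapshot(n); cv2.imwrite(f"pics/{n}1.png",p); np.savez(f"{n}1.npz",p=p,d=d); c=optics.calibration(n); print(n,c)
s=status.sense(); print(s["time"],s["tool_pos"],s["tcp_rot"],s["opening"],ctrl.grasp_offset)
E
```

```text
pics
top {'fx': 482.5727178987187, 'fy': 482.5727178987187, 'cx': 314.3761179406652, 'cy': 240.3908866666919, 'origin': array([ 0.38618007, -0.06529553,  0.91966194]), 'rotation': array([-2.12255451,  2.17169606, -0.17245862])}
scene {'fx': 515.3748423550196, 'fy': 515.3748423550196, 'cx': 325.23053299149973, 'cy': 231.42275251576734, 'origin': array([1.16668347, 0.38291428, 0.58883129]), 'rotation': array([-1.13894169, -2.19412547,  1.14334397])}
0.1 [0.17542818 0.52105834 0.23065316] [-5.07874338e-01 -3.10005306e+00  1.85389071e-03] 0.998260668373051 0.0187
```

View pics/top1.png

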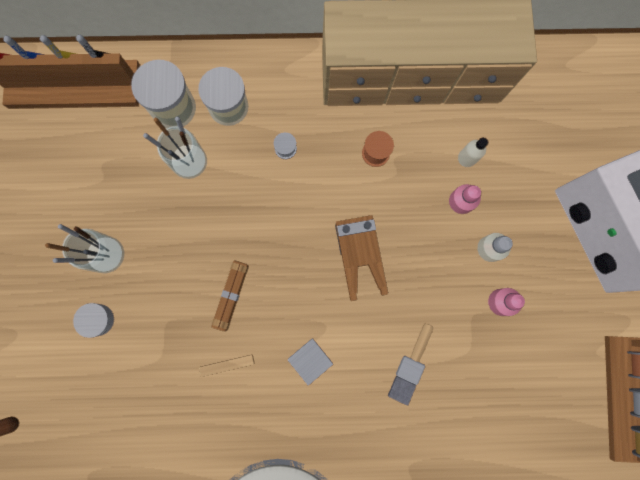

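View pics/scene1.png

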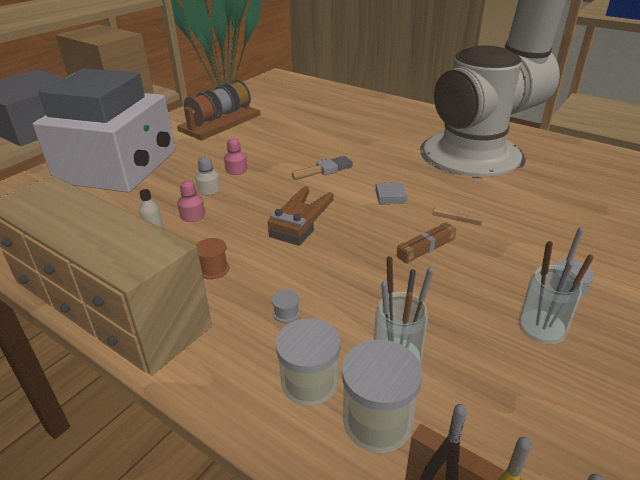

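The top view shows the lamp at about (497,246) with pink look-alikes at (466,198) and (507,301). The jars are near (182,150) and (97,250), the clamp at (230,295) and the pin at (360,257). The scene view agrees with this. Next I measure each one.

```bash
cat >> h.py <<'E'
def cloud(p,d,c):
    R,_=cv2.Rodrigues(np.array(c["rotation"])); v,u=np.mgrid[:480,:640]
    ray=np.dstack([(u-c["cx"])/c["fx"],(v-c["cy"])/c["fy"],np.ones(u.shape)])
    w=(ray*d[...,None])@R.T+c["origin"]; w[d==0]=np.nan
    return w, ray@R.T
def onplane(uv,c,z):
    R,_=cv2.Rodrigues(np.array(c["rotation"])); uv=np.asarray(uv,float).reshape(-1,2)
    r=np.c_[(uv[:,0]-c["cx"])/c["fx"],(uv[:,1]-c["cy"])/c["fy"],np.ones(len(uv))]@R.T
    o=np.array(c["origin"]); return (o+r*((z-o[2])/r[:,2:]))[:,:2]
E
python3 - <<'E'
from h import *
f=np.load("top1.npz");p,d=f["p"],f["d"];c=optics.calibration("top");w,_=cloud(p,d,c)
t=w[430:440,420:560,2]; print("bench z",np.nanmedian(t),np.nanstd(t))
def sel(box,z0,z1):
    x0,y0,x1,y1=box; m=np.zeros((480,640),bool); m[y0:y1,x0:x1]=1
    return m&(w[...,2]>z0)&(w[...,2]<z1)
def rect(n,box,z0,z1):
    m=sel(box,z0,z1); q=w[m][:,:2].astype(np.float32)
    r=cv2.minAreaRect(q*1000); print(n,len(q),"z",np.median(w[m][:,2]),r)
rect("clamp",(205,255,255,335),.018,.034)
rect("pin",(325,205,395,310),.030,.046)
rect("lampcap",(478,225,520,270),.05,.09); rect("lampall",(478,225,520,270),.012,.09)
for n,b in (("jarR",(150,120,215,182)),("jarL",(55,222,128,275))):
    rect(n+" all",b,.012,.2); rect(n+" rim",b,.085,.11)
rect("pinkA",(445,180,485,220),.012,.09);rect("pinkB",(485,280,530,320),.012,.09)
big=np.hstack([cv2.resize(p[110:285,45:225],None,fx=2.2,fy=2.2,interpolation=2),cv2.resize(p[110:285,400:560],None,fx=2.2,fy=2.2,interpolation=2)])
cv2.imwrite("pics/c1.png",big)
E
```

```text
bench z -0.0008262297763007576 0.0015971900370302036
clamp 1107 z 0.025664364819757535 ((423.7138671875, 83.96832275390625), (28.856767654418945, 129.97378540039062), 71.42625427246094)
pin 2293 z 0.03764003459937204 ((487.5845947265625, -161.23367309570312), (149.7997283935547, 70.1115493774414), 8.928044319152832)
lampcap 278 z 0.07442321872698149 ((502.0681457519531, -411.6843566894531), (27.53483772277832, 27.987424850463867), 80.79239654541016)
lampall 730 z 0.042307355370430344 ((501.7904052734375, -410.47003173828125), (50.7923583984375, 46.17028045654297), 16.97279167175293)
jarR all 1925 z 0.075622615307962 ((710.1535034179688, 171.44369506835938), (113.79747772216797, 71.59576416015625), 10.512751579284668)
jarR rim 507 z 0.09553692867613661 ((687.9130859375, 166.4708709716797), (68.57373809814453, 67.77159118652344), 82.20111083984375)
jarL all 2111 z 0.07972485129511364 ((506.9102478027344, 322.6305847167969), (69.75837707519531, 70.58679962158203), 24.162796020507812)
jarL rim 575 z 0.09508254136456717 ((507.04638671875, 321.4820251464844), (67.38639831542969, 68.24427032470703), 33.47414016723633)
pinkA 697 z 0.042657252585787564 ((594.6815795898438, -361.4461669921875), (51.385719299316406, 44.37632369995117), 38.73191452026367)
pinkB 765 z 0.04219863074937291 ((400.3963928222656, -422.0249938964844), (46.52287673950195, 49.64922332763672), 86.12294006347656)
```

View pics/c1.png

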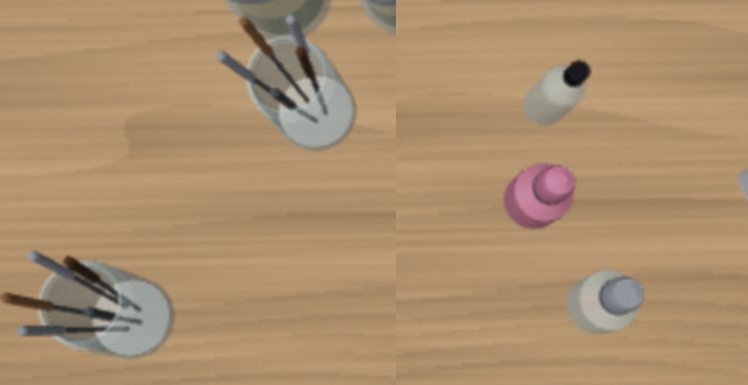

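The crop confirms the masks: jars (fixed), the clear lamp with its grey cap at crop (605,300), and the pink one at (540,195). Targets:
- Lamp: the midpoint of the jar centres, (0.5975, 0.244).
- Clamp: (0.474, -0.073) at yaw 8.9°.

```bash
cat >> h.py <<'E'
from scipy.spatial.transform import Rotation as Ro
def delta(pos,yaw=None):
    "shift in tool axes [m] and turn about tool z [deg] to put TCP at pos, tool y at world yaw (mod 180), pointing down"
    s=status.sense(); R=Ro.from_rotvec(s["tcp_rot"]).as_matrix()
    sh=R.T@(np.array(pos)-s["tool_pos"]); y=np.degrees(np.arctan2(R[1,1],R[0,1]))
    az=0 if yaw is None else -((yaw-y+90)%180-90)
    print("t",round(s["time"],2),"tcp",s["tool_pos"].round(4),"yaw",round(y,2),"z",R[:,2].round(3),"op",round(s["opening"],3),"F",s["force"].round(1),"q6",round(s["q"][5],2),"| shift",sh.round(4),"az",round(az,2))
E
python3 -c "
from h import *
delta((.4237,.084,.15),71.4);delta((.4237,.084,.005),71.4)"
```

```text
t 0.1 tcp [0.1754 0.5211 0.2307] yaw 71.39 z [-0.    -0.001 -1.   ] op 0.998 F [ 0.8  0.8 -0.7] q6 1.57 | shift [-0.3748 -0.3349  0.081 ] az -0.01
t 0.1 tcp [0.1754 0.5211 0.2307] yaw 71.39 z [-0.    -0.001 -1.   ] op 0.998 F [ 0.8  0.8 -0.7] q6 1.57 | shift [-0.3748 -0.3347  0.226 ] az -0.01
```

```bash
python3 -m pendant '[[-0.3748,-0.335,0.08,0,0,0,0.07],[-0.3748,-0.335,0.08,0,0,0,0.07],[-0.3748,-0.335,0.08,0,0,0,0.07],[-0.3748,-0.335,0.08,0,0,0,0.07],[-0.3748,-0.335,0.08,0,0,0,0.07],[-0.3748,-0.335,0.08,0,0,0,0.07],[-0.3748,-0.335,0.08,0,0,0,0.07],[-0.3748,-0.335,0.08,0,0,0,0.07],[-0.3748,-0.335,0.08,0,0,0,0.07],[-0.3748,-0.335,0.08,0,0,0,0.07],[-0.3748,-0.335,0.08,0,0,0,0.07],[-0.3748,-0.335,0.08,0,0,0,0.07],[-0.3748,-0.335,0.08,0,0,0,0.07],[-0.3748,-0.335,0.08,0,0,0,0.07],[-0.3748,-0.335,0.08,0,0,0,0.07],[-0.3748,-0.335,0.08,0,0,0,0.07],[-0.3748,-0.335,0.08,0,0,0,0.07],[-0.3748,-0.335,0.08,0,0,0,0.07]]' 40
python3 - <<'E'
from h import *
delta((.4237,.084,.005),71.4)
p,d=optics.snapshot("wrist"); c=optics.calibration("wrist"); w,_=cloud(p,d,c)
q=w[(w[...,2]>.018)&(w[...,2]<.034)&(np.hypot(w[...,0]-.4237,w[...,1]-.084)<.085)][:,:2].astype(np.float32)
print(len(q),cv2.minAreaRect(q*1000)); cv2.imwrite("pics/w1.png",p)
E
```

```text
time: 1.6
tool_pos: [0.4235, 0.0853, 0.1516]
tcp_rot: [0.504, 3.1, 0.0]
force: [0.1, 0.0, 0.4]
opening: 0.821
gripper_force: 0.0
t 1.6 tcp [0.4235 0.0853 0.1516] yaw 71.52 z [ 0.  0. -1.] op 0.821 F [0.1 0.  0.4] q6 0.52 | shift [-0.0005 -0.0012  0.1466] az 0.12
8158 ((422.3722229003906, 82.63015747070312), (28.536869049072266, 129.3726043701172), 71.52601623535156)
```

View pics/w1.png

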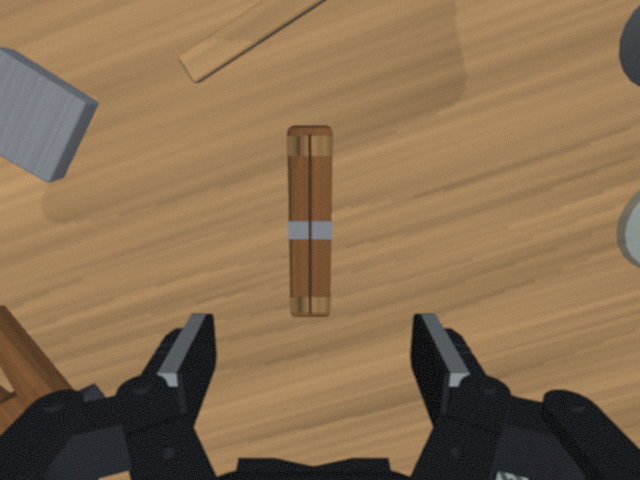

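The wrist view shows the clamp with its band at (310,230), between the fingers and parallel to the pads. I descend and grip.

```bash
python3 -m pendant '[[0,-0.002,0.04,0,0,0,0.07],[0,-0.002,0.08,0,0,0,0.07],[0,-0.002,0.11,0,0,0,0.07],[0,-0.002,0.13,0,0,0,0.07],[0,-0.002,0.14,0,0,0,0.07],[0,-0.002,0.146,0,0,0,0.07],[0,-0.002,0.146,0,0,0,0.07],[0,-0.002,0.146,0,0,0,0.07],[0,-0.002,0.146,0,0,0,0.0],[0,-0.002,0.146,0,0,0,0.0],[0,-0.002,0.146,0,0,0,0.0],[0,-0.002,0.146,0,0,0,0.0],[0,-0.002,0.146,0,0,0,0.0],[0,-0.002,0.146,0,0,0,0.0],[0,-0.002,0.146,0,0,0,0.0],[0,-0.002,0.146,0,0,0,0.0],[0,-0.002,0.146,0,0,0,0.0],[0,-0.002,0.146,0,0,0,0.0]]' 40
python3 -c "
from h import *
delta((.4738,-.0733,.1),98.93);delta((.4738,-.0733,.007),98.93)"
```

```text
time: 3.15
tool_pos: [0.4238, 0.0824, 0.0062]
tcp_rot: [0.508, 3.099, 0.001]
force: [-0.9, -0.4, 6.2]
opening: 0.317
gripper_force: 40.8
t 3.15 tcp [0.4238 0.0824 0.0062] yaw 71.38 z [ 0.002  0.    -1.   ] op 0.317 F [-0.9 -0.4  6.2] q6 0.52 | shift [-0.0972 -0.1315 -0.0937] az -27.55
t 3.15 tcp [0.4238 0.0824 0.0062] yaw 71.38 z [ 0.002  0.    -1.   ] op 0.317 F [-0.9 -0.4  6.2] q6 0.52 | shift [-0.097  -0.1316 -0.0007] az -27.55
```

```bash
python3 -m pendant '[[0,0,-0.04,0,0,0,0],[0,0,-0.08,0,0,0,0],[-0.015,-0.025,-0.095,0,0,-5,0],[-0.035,-0.05,-0.095,0,0,-11,0],[-0.055,-0.075,-0.095,0,0,-17,0],[-0.075,-0.1,-0.095,0,0,-23,0],[-0.09,-0.12,-0.095,0,0,-27.5,0],[-0.097,-0.1315,-0.095,0,0,-27.5,0],[-0.097,-0.1315,-0.095,0,0,-27.5,0],[-0.097,-0.1315,-0.095,0,0,-27.5,0],[-0.097,-0.1315,-0.07,0,0,-27.5,0],[-0.097,-0.1315,-0.045,0,0,-27.5,0],[-0.097,-0.1315,-0.025,0,0,-27.5,0],[-0.097,-0.1315,-0.012,0,0,-27.5,0],[-0.097,-0.1315,-0.005,0,0,-27.5,0],[-0.097,-0.1315,-0.002,0,0,-27.5,0],[-0.097,-0.1315,0,0,0,-27.5,0],[-0.097,-0.1315,0,0,0,-27.5,0]]'
python3 -c "
from h import *
delta((.4738,-.0733,.006),98.93)"
```

```text
time: 4.65
tool_pos: [0.4734, -0.0728, 0.0065]
tcp_rot: [-0.244, 3.131, 0.0]
force: [0.6, 0.1, 0.2]
opening: 0.322
gripper_force: 40.2
t 4.65 tcp [ 0.4734 -0.0728  0.0065] yaw 98.92 z [ 0.001  0.    -1.   ] op 0.322 F [0.6 0.1 0.2] q6 -0.31 | shift [-0.0003 -0.0006  0.0005] az -0.01
```

```bash
python3 -m pendant '[[0,0,0.001,0,0,0,0.055],[0,0,0.001,0,0,0,0.055],[0,0,0.001,0,0,0,0.055],[0,0,0.001,0,0,0,0.055],[0,0,0.001,0,0,0,0.055],[0,0,-0.02,0,0,0,0.055],[0,0,-0.05,0,0,0,0.055],[0,0,-0.09,0,0,0,0.055],[0,0,-0.13,0,0,0,0.055],[0,0,-0.17,0,0,0,0.055],[0,0,-0.2,0,0,0,0.055],[0,0,-0.2,0,0,0,0.055],[0,0,-0.2,0,0,0,0.055]]'
python3 - <<'E'
from h import *
p,d=optics.snapshot("wrist"); c=optics.calibration("wrist"); w,_=cloud(p,d,c)
q=w[(w[...,2]>.018)&(w[...,2]<.031)&(np.hypot(w[...,0]-.4738,w[...,1]+.0733)<.08)&(w[...,1]>-.105)][:,:2].astype(np.float32)
print(len(q),cv2.minAreaRect(q*1000)); cv2.imwrite("pics/w2.png",p)
for y in (90,100,110,20): delta((.502,-.411,.19),y)
E
```

```text
time: 5.73
tool_pos: [0.474, -0.0735, 0.2071]
tcp_rot: [-0.243, 3.129, -0.001]
force: [-0.6, -1.3, -0.0]
opening: 0.645
gripper_force: 0.0
5829 ((470.7523193359375, -73.6125717163086), (128.97918701171875, 28.648815155029297), 8.992658615112305)
t 5.78 tcp [ 0.4734 -0.0734  0.2053] yaw 98.88 z [ 0.001 -0.    -1.   ] op 0.643 F [-0.2  0.6 -0.5] q6 -0.31 | shift [ 0.0238 -0.338   0.0154] az 8.88
t 5.78 tcp [ 0.4734 -0.0734  0.2053] yaw 98.88 z [ 0.001 -0.    -1.   ] op 0.643 F [-0.2  0.6 -0.5] q6 -0.31 | shift [ 0.0238 -0.338   0.0154] az -1.12
t 5.78 tcp [ 0.4734 -0.0734  0.2053] yaw 98.88 z [ 0.001 -0.    -1.   ] op 0.643 F [-0.2  0.6 -0.5] q6 -0.31 | shift [ 0.0238 -0.338   0.0154] az -11.12
t 5.78 tcp [ 0.4734 -0.0734  0.2053] yaw 98.88 z [ 0.001 -0.    -1.   ] op 0.643 F [-0.2  0.6 -0.5] q6 -0.31 | shift [ 0.0238 -0.338   0.0154] az 78.88
```

View pics/w2.png

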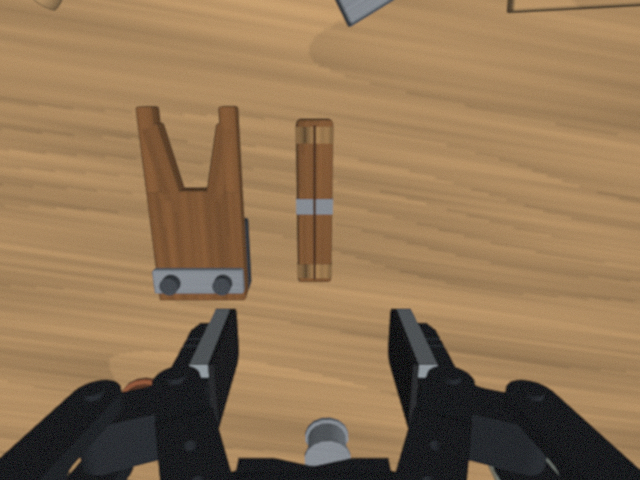

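The clamp lies parallel to the left of the pin, with its band at (314,206) and measured centre (0.471, -0.074) at 9.0°. That is on target, so I go to the lamp.

```bash
python3 -m pendant '[[0.024,-0.338,0.015,0,0,0,0.06],[0.024,-0.338,0.015,0,0,0,0.06],[0.024,-0.338,0.015,0,0,0,0.06],[0.024,-0.338,0.015,0,0,0,0.06],[0.024,-0.338,0.015,0,0,0,0.06],[0.024,-0.338,0.015,0,0,0,0.06],[0.024,-0.338,0.015,0,0,0,0.06],[0.024,-0.338,0.015,0,0,0,0.06],[0.024,-0.338,0.015,0,0,0,0.06],[0.024,-0.338,0.015,0,0,0,0.06],[0.024,-0.338,0.015,0,0,0,0.06],[0.024,-0.338,0.015,0,0,0,0.06],[0.024,-0.338,0.015,0,0,0,0.06],[0.024,-0.338,0.015,0,0,0,0.06]]'
python3 - <<'E'
from h import *
p,d=optics.snapshot("wrist"); c=optics.calibration("wrist"); w,_=cloud(p,d,c)
n=np.hypot(w[...,0]-.502,w[...,1]+.411)<.045
for a,b in((.05,.085),(.012,.085)):
    q=w[n&(w[...,2]>a)&(w[...,2]<b)][:,:2].astype(np.float32); print(len(q),cv2.minAreaRect(q*1000),cv2.minEnclosingCircle(q*1000))
cv2.imwrite("pics/w3.png",p)
delta((.502,-.411,.049))
E
```

```text
time: 6.95
tool_pos: [0.502, -0.4097, 0.1909]
tcp_rot: [-0.246, 3.131, -0.001]
force: [-0.1, 0.9, -0.3]
opening: 0.704
gripper_force: 0.0
1854 ((501.53887939453125, -415.641357421875), (29.270864486694336, 29.698331832885742), 11.72414493560791) ((501.6998596191406, -415.6014099121094), 15.229408264160156)
4198 ((500.89703369140625, -415.6315612792969), (48.81829833984375, 51.52360153198242), 4.628343105316162) ((502.1341857910156, -415.6424255371094), 25.924543380737305)
t 7.0 tcp [ 0.502  -0.4099  0.191 ] yaw 98.97 z [ 0.001 -0.001 -1.   ] op 0.707 F [-0.2  0.5 -0.6] q6 -0.84 | shift [ 0.0002 -0.001   0.142 ] az 0
```

View pics/w3.png

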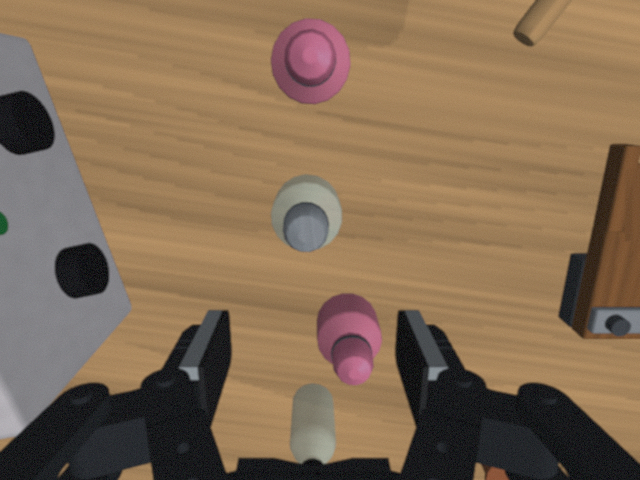

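The wrist view shows the lamp's cap at (306,227), between the pink ones at (311,60) and (350,340), with the grey device on the left. I check clearance to the device before descending.

Run:
```python
from h import *
f=np.load("top1.npz");w,_=cloud(f["p"],f["d"],optics.calibration("top"))
r=np.hypot(w[...,0]-.502,w[...,1]+.414)
m=(w[...,2]>.03)&(w[...,1]<-.45)&(r>.035); q=w[m]; i=np.argsort(r[m])[:5]; print(q[i].round(3),r[m][i].round(3), "max z near",np.nanmax(w[(r<.2)&(w[...,1]<-.45)][:,2]))
delta((.502,-.4145,.049))
```

```text
[[ 0.546 -0.553  0.076]
 [ 0.56  -0.549  0.056]
 [ 0.556 -0.55   0.045]
 [ 0.564 -0.547  0.053]
 [ 0.561 -0.549  0.049]] [0.146 0.147 0.147 0.147 0.147] max z near 0.1803906146546842
t 7.0 tcp [ 0.502  -0.4099  0.191 ] yaw 98.97 z [ 0.001 -0.001 -1.   ] op 0.707 F [-0.2  0.5 -0.6] q6 -0.84 | shift [ 0.0008 -0.0045  0.142 ] az 0
```

Clearance is 146 mm, which is plenty. I align, descend and grip the cap.

```bash
python3 -m pendant '[[0,-0.0045,0.02,0,0,0,0.06],[0,-0.0045,0.05,0,0,0,0.06],[0,-0.0045,0.08,0,0,0,0.06],[0,-0.0045,0.11,0,0,0,0.06],[0,-0.0045,0.13,0,0,0,0.06],[0,-0.0045,0.138,0,0,0,0.06],[0,-0.0045,0.142,0,0,0,0.06],[0,-0.0045,0.142,0,0,0,0.06],[0,-0.0045,0.142,0,0,0,0.04],[0,-0.0045,0.142,0,0,0,0.034],[0,-0.0045,0.142,0,0,0,0.03],[0,-0.0045,0.142,0,0,0,0.026],[0,-0.0045,0.142,0,0,0,0.01],[0,-0.0045,0.142,0,0,0,0],[0,-0.0045,0.142,0,0,0,0],[0,-0.0045,0.142,0,0,0,0],[0,-0.0045,0.142,0,0,0,0],[0,-0.0045,0.142,0,0,0,0]]' 40
python3 -c "
from h import *
delta((.5975,.244,.25))"
```

```text
time: 8.5
tool_pos: [0.503, -0.4155, 0.0501]
tcp_rot: [-0.244, 3.13, -0.002]
force: [0.3, 2.8, 6.0]
opening: 0.331
gripper_force: 39.4
t 8.5 tcp [ 0.503  -0.4155  0.0501] yaw 98.9 z [ 0.002 -0.001 -1.   ] op 0.331 F [0.3 2.8 6. ] q6 -0.85 | shift [-0.1958  0.6367 -0.2003] az 0
```

```bash
python3 -m pendant '[[0,0,-0.005,0,0,0,0],[0,0,-0.015,0,0,0,0],[0,0,-0.03,0,0,0,0],[0,0,-0.05,0,0,0,0],[0,0,-0.075,0,0,0,0],[0,0,-0.1,0,0,0,0],[0,0,-0.125,0,0,0,0],[0,0,-0.15,0,0,0,0],[0,0,-0.17,0,0,0,0],[0,0,-0.185,0,0,0,0],[0,0,-0.195,0,0,0,0],[0,0,-0.2,0,0,0,0],[0,0,-0.2,0,0,0,0]]'
python3 - <<'E'
from h import *
p,d=optics.snapshot("wrist"); cv2.imwrite("pics/w4.png",p)
delta((.5975,.244,.25));
E
```

```text
time: 9.58
tool_pos: [0.5026, -0.4157, 0.2501]
tcp_rot: [-0.243, 3.131, -0.003]
force: [-0.4, 0.0, -1.2]
opening: 0.335
gripper_force: 39.7
t 9.63 tcp [ 0.5025 -0.4156  0.2488] yaw 98.89 z [ 0.001 -0.001 -1.   ] op 0.329 F [ 0.2  0.6 -2.1] q6 -0.85 | shift [-0.1958  0.637  -0.0015] az 0
```

View pics/w4.png

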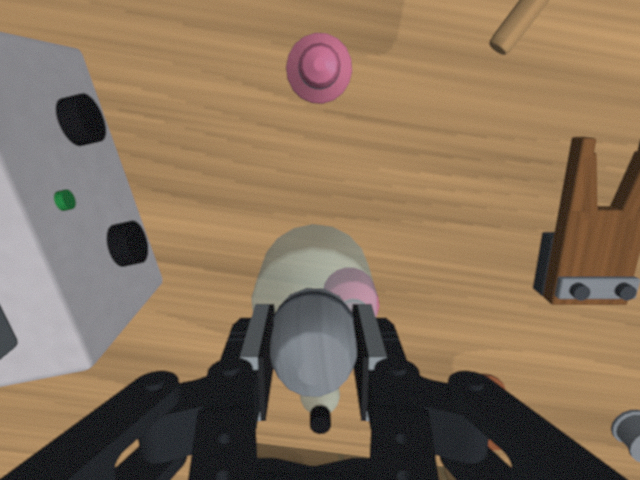

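The wrist view shows the lamp held upright by its cap, cap at (313,340), with nothing else disturbed. I carry it across at height.

```bash
python3 -m pendant '[[-0.0025,0.008,0,0,0,0,0],[-0.007,0.022,0,0,0,0,0],[-0.013,0.042,0,0,0,0,0],[-0.0206,0.067,0,0,0,0,0],[-0.0283,0.092,0,0,0,0,0],[-0.036,0.117,0,0,0,0,0],[-0.0452,0.147,0,0,0,0,0],[-0.0544,0.177,0,0,0,0,0],[-0.0636,0.207,0,0,0,0,0],[-0.0729,0.237,0,0,0,0,0],[-0.0821,0.267,0,0,0,0,0],[-0.0913,0.297,0,0,0,0,0],[-0.1005,0.327,0,0,0,0,0],[-0.1097,0.357,0,0,0,0,0],[-0.119,0.387,0,0,0,0,0],[-0.1266,0.412,0,0,0,0,0],[-0.1328,0.432,0,0,0,0,0],[-0.1374,0.447,0,0,0,0,0],[-0.1405,0.457,0,0,0,0,0],[-0.1414,0.46,0,0,0,0,0]]' && python3 -c "
from h import *
delta((.5975,.244,.25))"
```

```text
time: 11.3
tool_pos: [0.5705, 0.0626, 0.2474]
tcp_rot: [0.246, -3.131, -0.0]
force: [0.4, -0.8, -1.4]
opening: 0.331
gripper_force: 39.7
t 11.3 tcp [0.5705 0.0626 0.2474] yaw 98.99 z [-0.001  0.    -1.   ] op 0.331 F [ 0.4 -0.8 -1.4] q6 -0.05 | shift [-0.055   0.175  -0.0026] az 0
```

```bash
python3 -m pendant '[[-0.0025,0.008,-0.003,0,0,0,0],[-0.007,0.022,-0.003,0,0,0,0],[-0.013,0.042,-0.003,0,0,0,0],[-0.021,0.067,-0.003,0,0,0,0],[-0.029,0.092,-0.003,0,0,0,0],[-0.037,0.117,-0.003,0,0,0,0],[-0.044,0.14,-0.003,0,0,0,0],[-0.049,0.157,-0.003,0,0,0,0],[-0.053,0.169,-0.003,0,0,0,0],[-0.055,0.175,-0.003,0,0,0,0],[-0.055,0.175,-0.003,0,0,0,0],[-0.055,0.175,-0.003,0,0,0,0]]'
python3 - <<'E'
from h import *
p,d=optics.snapshot("wrist"); c=optics.calibration("wrist"); w,_=cloud(p,d,c); cv2.imwrite("pics/w5.png",p)
p,d=optics.snapshot("top"); cv2.imwrite("pics/t5.png",p)
delta((.5975,.244,.051));
E
```

```text
time: 12.3
tool_pos: [0.5983, 0.2419, 0.2512]
tcp_rot: [0.243, -3.132, 0.001]
force: [-0.9, 0.9, -2.4]
opening: 0.331
gripper_force: 39.8
t 12.4 tcp [0.5983 0.2413 0.2516] yaw 98.83 z [ 0. -0. -1.] op 0.333 F [-0.3 -1.2 -1.3] q6 0.23 | shift [0.0005 0.0028 0.2006] az 0
```

View pics/w5.png

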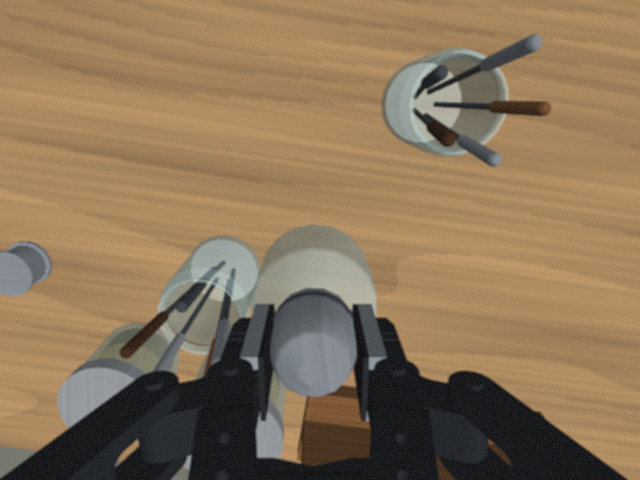

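The wrist view shows the lamp above the gap, with one jar at lower left (225,270) and the other at upper right (445,100). I lower it gently.

```bash
python3 -m pendant '[[0,0.002,0.01,0,0,0,0],[0,0.002,0.03,0,0,0,0],[0,0.002,0.055,0,0,0,0],[0,0.002,0.08,0,0,0,0],[0,0.002,0.105,0,0,0,0],[0,0.002,0.13,0,0,0,0],[0,0.002,0.15,0,0,0,0],[0,0.002,0.165,0,0,0,0],[0,0.002,0.178,0,0,0,0],[0,0.002,0.187,0,0,0,0],[0,0.002,0.193,0,0,0,0],[0,0.002,0.197,0,0,0,0],[0,0.002,0.199,0,0,0,0],[0,0.002,0.2,0,0,0,0],[0,0.002,0.2,0,0,0,0],[0,0.002,0.2,0,0,0,0]]' && python3 -c "
from h import *
delta((.5975,.244,.05))"
```

```text
time: 13.73
tool_pos: [0.5982, 0.2445, 0.0519]
tcp_rot: [-0.244, 3.131, 0.0]
force: [1.1, -0.5, -1.8]
opening: 0.331
gripper_force: 39.7
t 13.73 tcp [0.5982 0.2445 0.0519] yaw 98.89 z [ 0.001  0.    -1.   ] op 0.331 F [ 1.1 -0.5 -1.8] q6 0.23 | shift [ 0.0008 -0.0003  0.0019] az 0
```

Force is still −1.8 N, so the lamp isn't on the bench yet. I lower it another 2 mm, release slowly and retreat.

```bash
python3 -m pendant '[[0,0,0.001,0,0,0,0],[0,0,0.002,0,0,0,0],[0,0,0.002,0,0,0,0],[0,0,0.002,0,0,0,0]]'; python3 -c "
from h import *
delta((.5975,.244,.05))"
```

```text
time: 14.07
tool_pos: [0.5983, 0.2445, 0.0501]
tcp_rot: [-0.244, 3.131, 0.001]
force: [-0.9, 0.7, 4.2]
opening: 0.337
gripper_force: 40.2
t 14.07 tcp [0.5983 0.2445 0.0501] yaw 98.9 z [ 0.001  0.001 -1.   ] op 0.337 F [-0.9  0.7  4.2] q6 0.23 | shift [ 0.0009 -0.0004  0.0001] az 0
```

Contact is felt at 4 N upward. Now I release and retreat.

```bash
python3 -m pendant '[[0,0,0,0,0,0,0.03],[0,0,0,0,0,0,0.035],[0,0,0,0,0,0,0.04],[0,0,0,0,0,0,0.05],[0,0,0,0,0,0,0.055],[0,0,0,0,0,0,0.055],[0,0,-0.01,0,0,0,0.055],[0,0,-0.03,0,0,0,0.055],[0,0,-0.06,0,0,0,0.055],[0,0,-0.1,0,0,0,0.055],[0,0,-0.14,0,0,0,0.055],[0,0,-0.18,0,0,0,0.055],[0,0,-0.21,0,0,0,0.055],[0.04,0,-0.21,0,0,0,0.055],[0.08,0,-0.21,0,0,0,0.055],[0.12,0,-0.21,0,0,0,0.055],[0.16,0,-0.21,0,0,0,0.055],[0.2,0,-0.21,0,0,0,0.055],[0.22,0,-0.21,0,0,0,0.055],[0.22,0,-0.21,0,0,0,0.055]]'
python3 - <<'E'
from h import *
p,d=optics.snapshot("top"); c=optics.calibration("top"); w,_=cloud(p,d,c); cv2.imwrite("pics/t6.png",p)
def rect(n,cx,cy,r,a,b):
    q=w[(np.hypot(w[...,0]-cx,w[...,1]-cy)<r)&(w[...,2]>a)&(w[...,2]<b)][:,:2].astype(np.float32); print(n,len(q),cv2.minAreaRect(q*1000) if len(q) else "")
rect("cap",.5975,.244,.045,.05,.09);rect("lamp",.5975,.244,.045,.012,.09)
rect("clamp",.4738,-.0733,.08,.018,.031)
delta((.5975,.244,.05))
E
```

```text
time: 15.73
tool_pos: [0.3774, 0.2096, 0.2616]
tcp_rot: [-0.245, 3.13, 0.002]
force: [-1.2, 0.1, -0.4]
opening: 0.646
gripper_force: 0.0
cap 271 ((597.420166015625, 244.41317749023438), (27.046844482421875, 28.421607971191406), 30.336816787719727)
lamp 725 ((596.7421875, 243.2413787841797), (48.04280471801758, 50.59480285644531), 50.42591857910156)
clamp 1074 ((476.196533203125, -92.65078735351562), (129.49859619140625, 69.79293060302734), 8.888833999633789)
t 15.78 tcp [0.3793 0.2101 0.2612] yaw 98.95 z [ 0.003  0.002 -1.   ] op 0.642 F [ 0.2  0.2 -0.2] q6 0.35 | shift [-0.2201 -0.0007  0.2118] az 0
```

View pics/t6.png

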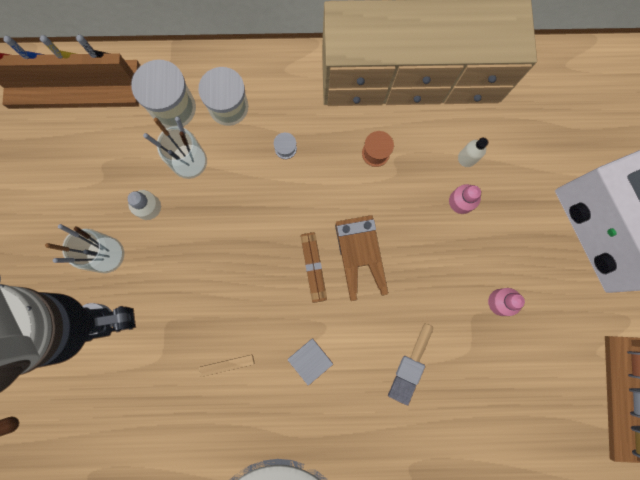

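The top view shows the lamp upright at (143,205) between the jars, measured at (0.597, 0.244). The clamp is at (314,267), parallel to the pin, and the arm is clear. I hand the job in.

```bash
python3 -c "
from h import *
print(ctrl.sign_off())"
```

```text
the job is handed in; nothing more can be done
None
```

I handed the job in at about 16 s: by my measurements the spirit lamp stands upright within about 2 mm of midway between the jars, and the ring clamp lies flat, parallel to the bench pin and left of it with a gap of about 4 cm; the sign-off returned no verdict.

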